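# Refit the tension bail of a filament stand

### The job

Pick up the bent metal bail with the orange roller and hang it in the filament stand, one end resting at the bottom of the notch in each of the two white posts and the roller hanging straight down between them. Then swing the red keeper fully shut over the left post's notch so that the bail cannot jump out. Leave the other things on the table where they are.

Things in the scene. Friction and masses are not known exactly. Their poses are not given: they have to be found in the camera images.
- bail_roller (a point): Centre of the orange roller (26 mm diameter, 56 mm long, fixed to the rod) of the loose bail: a 10 mm aluminium rod bent flat into a shallow U, 0.16 kg. It starts lying flat, all rod axes 13 mm up. Axes are the bail's: x from the roller to the line of the two straight ends, 60 mm away (level at first, straight up once it hangs); y along roller and ends; z square to the bend, up at first
- bail_end_a (a point): Point on the rod's axis on one straight end, 75 mm along the bail's +y from the middle: the part that belongs in a notch. Each end is straight and free from 55 to 88 mm from the middle, then carries a black knob (26 mm diameter, 12 mm long). The roller's bar is 84 mm long; two slanting legs join it to the ends. Either end may go in either notch
- bail_end_b (a point): The same on the other end, 75 mm along the bail's -y
- stand: Filament stand fixed to the table (place and yaw vary): grey plate 330 x 200 x 12 mm with two white posts. Origin on the table midway between the posts; x away from the robot's side, y from right post to left, z up. A green spool, 154 mm diameter, top 76 mm up, lies centred 175 mm along +x. Between the posts 136 mm are free down to the plate (feet 24 mm high reach 4 mm farther in)
- notch_left (a point): Where the rod's axis lies when an end is home in the left (+y) post: 106 mm above the table. The post is 60 mm deep (x), 14 mm thick (y), 125 mm tall; its notch goes through it along y and is open at the top: 14 mm wide for its lowest 12 mm, floor 101 mm up, then widening to 30 mm at the top. Axes are the stand's
- notch_right (a point): The same in the right (-y) post, 150 mm from the left notch
- keeper (a joint): Angle of the red keeper on the left post: 0 = shut, lying level over the notch on the post's top; about 1.57 = upright; up to 2.2 = leaning back away from the notch. It starts open. The hinge is stiff by friction (0.03 N m), has no spring or catch and stays where it is left; it shuts by being pushed in the stand's +x and down, a force of about 1 N
- keeper_pivot (a point): Hinge of the keeper, at the top (125 mm up) of the left post, 24 mm to the stand's -x side of the notch; the hinge line runs along the stand's y
- keeper_tip (a point): Centre of the round red bar (16 mm diameter, 16 mm long) at the keeper's free end, 66 mm from the hinge; the arm is 12 mm wide and 8 mm thick, and when shut its top lies 133 mm (the round bar's top 138 mm) above the table
- pen: Pink 3D pen lying on the table, about 170 x 28 x 26 mm, origin under the middle of its grip; leave alone
- phone: Black phone lying flat, 150 x 72 x 9 mm, origin under its centre; leave alone
- star: Yellow printed star outline lying flat, 90 mm across, 10 mm high, origin under its centre; leave alone
- reel: Small blue filament reel with white flanges lying flat, 84 mm diameter, 32 mm high, origin under its centre; leave alone
Things that resemble listed ones, but are neither listed nor needed, are in the scene too. What is meant by the part that bears bail_roller is not blue or yellow, and is the larger of those in its own colour.

How it is judged:
By the outcome, as a careful person would: the job done as asked, in the order asked, and still so for the second after the job is handed in, with the robot touching nothing.
It also fails if it takes over 58 s, if anything falls off the work surface, if the arm or the gripper's body presses on something with over 40 N, if the wrist force passes 120 N, or if a joint passes its speed limit or range.

### The arm

A 7-joint arm with a two-finger parallel gripper is mounted at the origin on the work surface. World frame = base frame: x ahead of the robot, y to its left, z up, the work surface at z = 0. Lengths are in m, angles in rad, forces in N, time in s.
With the tool pointing down it reaches from about 0.35 to 0.9 m from the base axis. Payload 7.2 kg.
Tool frame: the origin (TCP) lies between the finger pads; the fingertips stand 19 mm ahead of it and the grasp point (between the pads) is the TCP (manip.tips_ahead is the distance from the TCP to the fingertips, in m); z points along the fingers, y is the direction in which the jaws open and shut (so a half turn about z gives the same grasp; the last joint's range is limited). The gripper opens to 85 mm and grips with 20 to 120 N. Pads are 22 mm wide; open, the fingers measure 114 mm over their backs; the gripper's body (76 mm by 85 mm) begins 54 mm behind the grasp point. The pads swing forward as they close: fully open they stand 13 mm farther back than shut.
Start: joints at [1.195, 0.411, -0.013, 1.596, 0.006, 1.134, -0.082], TCP at [0.189, -0.596, 0.25] pointing down, gripper open.
Joint ranges: [-2.95, 2.95], [-0.29, 1.99], [-1.47, 1.44], [0.14, 2.54], [-1.03, 4.17], [0.13, 1.85], [-2.86, 2.86]. Speed limits (rad/s): [2.39, 2.39, 3.01, 3.01, 3.14, 3.14, 3.14].

### API

Orientations are given as a rotation vector (axis times angle).
In Python, from plant import manip gives the robot as it stands. The module is installed in compiled form; this text tells all that it offers.
- The arm moves only by the tool move_arm, never from a script. Its argument "targets" is a list of rows, each a list of 7 numbers: the turn, a rotation vector about the tool's x, y, z in rad, then the shift along the tool's x, y, z in m, then the closure, from 0 (fully open) to 1 (shut). A call has exactly 8 rows; each row is the pose to reach, as a shift and turn from the pose measured when the call began, along the tool's axes at that moment; what a row does not reach only later rows make up. A row lasts 1/10 s, in which the tool goes at most 50 mm and 8.59 degrees, less where a joint would pass 70% of its speed; a pose out of reach is approached as far as the arm can. A call with a gripper value outside its range is refused whole. The fingers move at their own pace and stop on an object; "force" is the grip in N (left out, the last holds). Time passes only in rows, so rows that repeat a pose let the fingers close, or fill a call up. It gives the time, the measured TCP pose, the force and the opening at its end, in the units of the state.
- manip.observe(): the state, without advancing time (a new reading comes with each control period).
- manip.snapshot(name): name is "scene" or "top"; returns the picture (400x640x3 uint8, blue, green, red); there is no depth.
- manip.get_calibration(name): a dict with "mtx" (3x3 intrinsics, pixels), "world_from_camera" (4x4, takes a point from camera to world coordinates). Camera axes: x right, y up, looking along -z (the intrinsics and any distortion apply to the point x, -y, -z); pixel columns grow to the right and rows downward; lengths in m; the calibration is good to about 2 mm. A picture is of the moment at which its call begins. get_calibration takes no time and is no camera call.
- manip.job_done(): hands the job in, once; it reports no verdict.
The state is a dict: "time_s": time; "q": joint angles; "joint_vel": joint speeds; "joint_torque": joint torques, N m; "tool_pos": TCP position; "orientation": TCP orientation; "wrist_force": force on the tool from outside, world axes, zero at the start; "moment": the same for the moment, N m; "gripper_width": opening from 0.0 (shut) to 1.0 (fully open).
Only numpy, scipy, OpenCV 4.12 (cv2) and the standard library are available. Lean on these libraries where they do the work, as an engineer would, in place of code of your own. Each camera call takes 0.05 s, during which the arm holds its last target. There are 200 camera calls.

## Working session

There is one attempt and no reset: what is moved stays moved. The work goes in short steps, Python scripts to look and compute and a tool call to move; the robot and the scene stay as the last step left them, time stands still between calls to the robot, and variables do not carry over. Pictures are saved under pics/ and viewed, about 8 in all and at most 12, crops included, and the job is handed in when it is done.

Besides the shell and the picture viewer there is one more tool, called after "Request:" as name(argument=value, ...), one argument or row to a line, values as JSON. move_arm: Moves the arm, as the interface text tells. Its arguments: {"type":"object","properties":{"targets":{"type":"array"},"force":{"type":"number"}},"required":["targets"]}

```bash
mkdir -p pics; python3 - <<'E'
from plant import manip
import cv2,numpy as np
s=manip.observe();print({k:np.round(v,3) for k,v in s.items()})
for n in("scene","top"):
    im=manip.snapshot(n);cv2.imwrite(f"pics/{n}0.png",im)
    c=manip.get_calibration(n);print(n,{k:np.round(v,4) for k,v in c.items()})
E
```

```text
{'time_s': np.float64(0.0), 'q': array([ 1.195,  0.412, -0.013,  1.597,  0.006,  1.134, -0.082]), 'joint_vel': array([-0.   ,  0.001,  0.001, -0.001, -0.001, -0.001, -0.001]), 'joint_torque': array([-0.0000e+00, -6.0062e+01,  6.8200e-01, -2.9941e+01,  1.4000e-02,
        1.1000e-02, -0.0000e+00]), 'tool_pos': array([ 0.189, -0.595,  0.249]), 'orientation': array([-3.103e+00, -4.810e-01,  1.000e-03]), 'wrist_force': array([ 0.111, -0.147, -0.831]), 'moment': array([ 0.038,  0.002, -0.003]), 'gripper_width': np.float64(1.0)}
scene {'mtx': array([[431.9509,   0.    , 321.7112],
       [  0.    , 431.9509, 201.0168],
       [  0.    ,   0.    ,   1.    ]]), 'world_from_camera': array([[-0.1243, -0.5507,  0.8254,  1.6966],
       [ 0.9919, -0.0895,  0.0897,  0.0142],
       [ 0.0245,  0.8299,  0.5574,  0.8589],
       [ 0.    ,  0.    ,  0.    ,  1.    ]])}
top {'mtx': array([[366.3368,   0.    , 313.3015],
       [  0.    , 366.3368, 199.0408],
       [  0.    ,   0.    ,   1.    ]]), 'world_from_camera': array([[-0.0228,  0.9831, -0.1817,  0.307 ],
       [-0.9994, -0.0269, -0.0203, -0.1221],
       [-0.0248,  0.1811,  0.9831,  1.5906],
       [ 0.    ,  0.    ,  0.    ,  1.    ]])}
```

View pics/scene0.png

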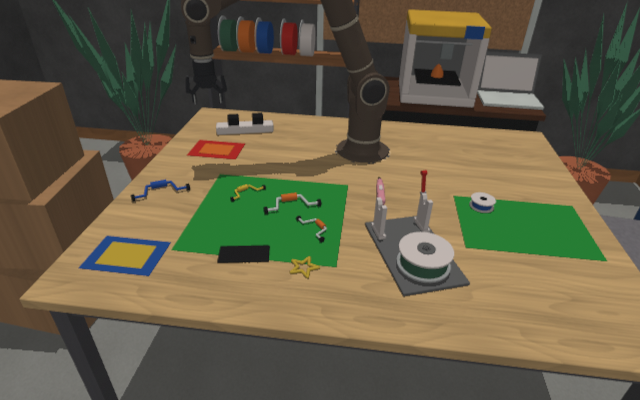

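View pics/top0.png

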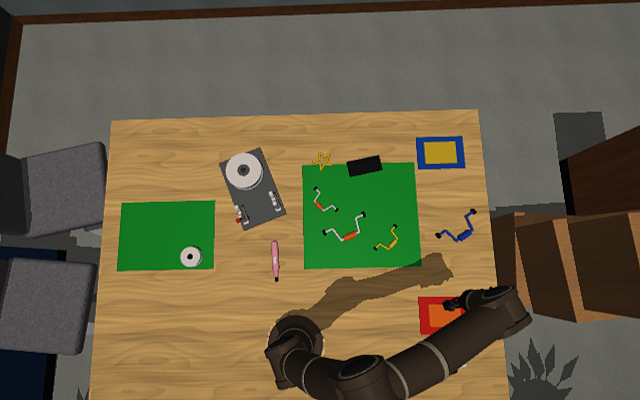

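Candidates: large orange-roller bail (scene 289,198; top 350,236), small orange (scene 320,224; top 320,206), a yellow one (top 390,240) and a blue one (top 462,233). The larger orange one fits; I'll confirm it in a crop together with the stand.

```bash
cat > h.py <<'E'
from plant import manip
import cv2,numpy as np
from scipy.spatial.transform import Rotation as R
C={n:manip.get_calibration(n) for n in("scene","top")}
def ray(n,u,v):
    c=C[n];d=np.linalg.inv(c["mtx"])@[u,v,1];d=d*[1,-1,-1];W=c["world_from_camera"]
    d=W[:3,:3]@d;return W[:3,3],d/np.linalg.norm(d)
def plane(n,u,v,z):
    o,d=ray(n,u,v);return o+d*(z-o[2])/d[2]
def tri(a,b):
    (o1,d1),(o2,d2)=ray("scene",*a),ray("top",*b)
    t=np.linalg.lstsq(np.c_[d1,-d2],o2-o1,rcond=None)[0]
    p,q=o1+t[0]*d1,o2+t[1]*d2;return (p+q)/2,np.linalg.norm(p-q)
def proj(n,p):
    c=C[n];W=c["world_from_camera"];x=W[:3,:3].T@(np.asarray(p)-W[:3,3]);x=x*[1,-1,-1]
    u=c["mtx"]@x;return u[:2]/u[2]
def blobs(m,mn=6):
    n,l,s,c=cv2.connectedComponentsWithStats(m.astype(np.uint8));return [(s[i,4],np.round(c[i],1).tolist(),s[i,:4].tolist()) for i in range(1,n) if s[i,4]>=mn]
E
python3 - <<'E'
from h import *
a=cv2.imread("pics/scene0.png");b=cv2.imread("pics/top0.png")
for n,im in(("scene",a),("top",b)):
    h=cv2.cvtColor(im,cv2.COLOR_BGR2HSV);H,S,V=cv2.split(h)
    x0,y0,x1,y1=(225,165,350,250) if n=="scene" else (300,180,405,260)
    box=np.zeros(H.shape,bool);box[y0:y1,x0:x1]=1
    print(n,"orange",[(k,c,plane(n,*c,.013).round(3).tolist()) for k,c,_ in blobs(box&(H<14)&(S>150)&(V>120))])
    print(n,"black",[(k,c,plane(n,*c,.013).round(3).tolist()) for k,c,_ in blobs(box&(V<60),8)])
    print(n,"red",blobs(((H<6)|(H>174))&(S>150)&(V>80)))
def crop(im,x,y,w,h,f): return cv2.resize(im[y:y+h,x:x+w],None,fx=f,fy=f,interpolation=cv2.INTER_CUBIC)
A=np.hstack([crop(a,230,165,130,85,3),crop(a,360,165,110,85,3)])
B=np.hstack([crop(b,300,180,130,85,3),crop(b,210,145,110,85,3)])
A=np.vstack([A,B]);print(A.shape);cv2.imwrite("pics/c1.png",A)
E
```

```text
scene orange [(np.int32(74), [288.6, 196.3], [0.433, -0.242, 0.013]), (np.int32(37), [319.6, 223.1], [0.573, -0.113, 0.013])]
scene black [(np.int32(13), [232.1, 199.2], [0.483, -0.434, 0.013]), (np.int32(23), [318.8, 202.7], [0.456, -0.131, 0.013]), (np.int32(24), [265.4, 210.2], [0.53, -0.303, 0.013]), (np.int32(12), [297.7, 217.8], [0.556, -0.188, 0.013]), (np.int32(23), [321.2, 239.2], [0.655, -0.097, 0.013]), (np.int32(178), [247.2, 247.5], [0.729, -0.312, 0.013])]
scene red [(np.int32(441), [289.1, 38.1], [282, 23, 15, 32]), (np.int32(441), [216.3, 149.6], [188, 140, 57, 19]), (np.int32(76), [423.4, 179.4], [421, 170, 6, 22])]
top orange [(np.int32(32), [318.5, 205.5], [0.569, -0.112, 0.013]), (np.int32(61), [349.8, 235.7], [0.434, -0.242, 0.013])]
top black [(np.int32(9), [336.3, 209.7], [0.549, -0.188, 0.013]), (np.int32(16), [363.2, 213.8], [0.528, -0.304, 0.013]), (np.int32(9), [394.9, 225.6], [0.473, -0.438, 0.013]), (np.int32(15), [324.0, 232.4], [0.451, -0.132, 0.013])]
top red [(np.int32(16), [237.9, 219.8], [236, 218, 5, 4]), (np.int32(564), [428.4, 312.7], [418, 297, 39, 38]), (np.int32(24), [462.1, 310.7], [460, 308, 6, 7])]
(510, 720, 3)
```

View pics/c1.png

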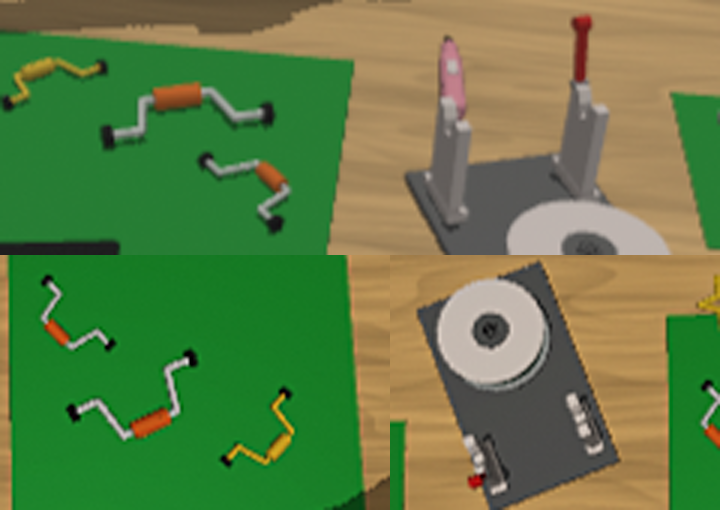

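The crop confirms the large orange bail: knob-to-knob 188 mm and roller-to-end-line 63 mm, as described. Next I measure the stand.

```bash
python3 - <<'E'
from h import *
a=cv2.imread("pics/scene0.png");b=cv2.imread("pics/top0.png")
r=np.array([.4335,-.242]);k1=np.array([.4535,-.1315]);k2=np.array([.529,-.3035])
x=(k1+k2)/2-r;print("bail x az",np.degrees(np.arctan2(x[1],x[0])),"from knobs",np.degrees(np.arctan2(*(k1-k2)[::-1]))-90)
h=cv2.cvtColor(b,cv2.COLOR_BGR2HSV);H,S,V=cv2.split(h)
m=np.zeros(H.shape,np.uint8);m[140:240,210:295]=((S<70))[140:240,210:295]
m=cv2.morphologyEx(m,cv2.MORPH_OPEN,np.ones((3,3)));m=cv2.morphologyEx(m,cv2.MORPH_CLOSE,np.ones((5,5)))
cs,_=cv2.findContours(m,0,2);c=max(cs,key=cv2.contourArea);box=cv2.boxPoints(cv2.minAreaRect(c))
P=np.array([plane("top",*p,.012) for p in box]);print("plate",P.round(3).tolist(),[np.linalg.norm(P[i]-P[i-1]).round(3) for i in range(4)],"c",P.mean(0))
for i in range(2):d=P[i+1]-P[i];print("edge az",np.degrees(np.arctan2(d[1],d[0])))
W=np.zeros(H.shape,np.uint8);W[145:195,220:270]=((S<60)&(V>130))[145:195,220:270]
cs,_=cv2.findContours(W,0,2);c=max(cs,key=cv2.contourArea);e=cv2.minEnclosingCircle(c);print("spool",e,plane("top",*e[0],.076))
print("tip tri",tri((424,172.5),(237.9,219.8)))
for n,p in(("L",((426,196.7),(239,214))),("R",((383,202),(274.3,198.3)))):print(n,tri(*p),plane("top",*p[1],.113),plane("scene",*p[0],.113))
# enlarged posts
cr=lambda im,x,y,w,h,f:cv2.resize(im[y:y+h,x:x+w],None,fx=f,fy=f,interpolation=cv2.INTER_CUBIC)
cv2.imwrite("pics/c2.png",np.hstack([cr(a,365,160,75,80,5),cr(b,225,175,75,80,5)]))
E
```

```text
bail x az 22.988716802080624 from knobs 23.699239948145802
plate [[0.78, 0.343, 0.012], [0.853, 0.151, 0.012], [0.539, 0.032, 0.012], [0.47, 0.218, 0.012]] [np.float64(0.335), np.float64(0.205), np.float64(0.337), np.float64(0.198)] c [0.66037996 0.18604956 0.012     ]
edge az -69.1260921125773
edge az -159.2294628265073
spool ((243.77955627441406, 171.18707275390625), 18.670442581176758) [0.71647024 0.20437886 0.076     ]
tip tri (array([0.49258632, 0.20168152, 0.18759762]), np.float64(0.001468363093579388))
L (array([0.52536182, 0.2146673 , 0.11951182]), np.float64(0.004328734701576004)) [0.52619847 0.21392928 0.113     ] [0.51432478 0.21869445 0.113     ]
R (array([0.58548015, 0.07468626, 0.12430096]), np.float64(0.014486700022073109)) [0.58761115 0.06884472 0.113     ] [0.56684735 0.08299768 0.113     ]
```

View pics/c2.png

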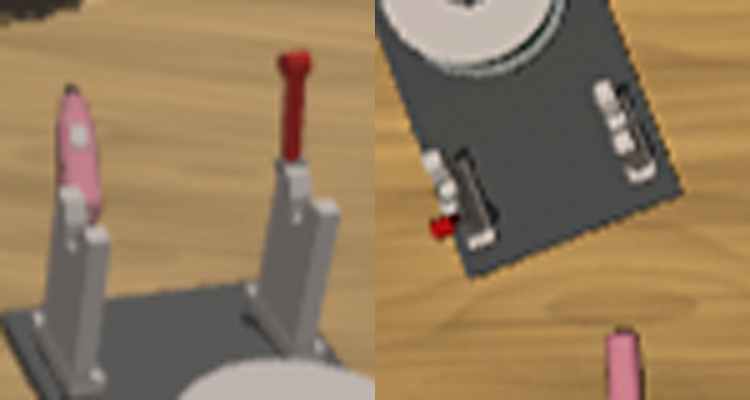

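The crop shows the keeper standing nearly upright on the left post (tip at scene 424,172 and top 238,220, about 1.76 rad). Stand yaw is about 20.8° and its origin about (0.553, 0.142). The notch picks agree with the spool to within about 5 mm, so I can move now.

```bash
cat >> h.py <<'E'
YAW=20.8;O=np.array([.553,.142]);sx=np.array([np.cos(np.radians(YAW)),np.sin(np.radians(YAW))]);sy=np.array([-sx[1],sx[0]])
def st(x,y,z): return np.r_[O+x*sx+y*sy,z]
def goal(pos,psi,e=90):
    o=manip.observe();R0=R.from_rotvec(o["orientation"]);p=np.radians(psi);s=np.array([np.cos(p),np.sin(p),0]);k=np.array([0,0,1.]);e=np.radians(e)
    z=-np.cos(e)*s-np.sin(e)*k;y=np.sin(e)*s-np.cos(e)*k;T=R.from_matrix(np.c_[np.cross(y,z),y,z])
    print("turn",(R0.inv()*T).as_rotvec().round(3).tolist(),"shift",R0.inv().apply(np.asarray(pos)-o["tool_pos"]).round(4).tolist(),"t",round(float(o["time_s"]),2),"q",o["q"].round(2).tolist(),"pos",o["tool_pos"].round(4).tolist(),"F",o["wrist_force"].round(1).tolist(),"w",round(float(o["gripper_width"]),3))
E
python3 -c "
from h import *
goal([.4335,-.242,.12],203.3)"
```

```text
turn [-0.001, 0.001, 1.472] shift [0.3399, -0.2624, 0.1299] t 0.1 q [1.19, 0.41, -0.01, 1.6, 0.01, 1.13, -0.08] pos [0.1892, -0.5952, 0.2495] F [-0.2, -0.5, 0.0] w 1.002
```

Request:
move_arm(
  targets=[
    [0,0,0.18,0.04,-0.03,0.01,0],
    [0,0,0.36,0.08,-0.06,0.03,0],
    [0,0,0.54,0.12,-0.09,0.045,0],
    [0,0,0.72,0.16,-0.12,0.06,0],
    [0,0,0.9,0.2,-0.15,0.075,0],
    [0,0,1.05,0.24,-0.185,0.09,0],
    [0,0,1.2,0.28,-0.215,0.11,0],
    [0,0,1.3,0.32,-0.245,0.12,0],
  ],
  force=60,
)

```text
time_s: 0.9
tool_pos: [0.3974, -0.2959, 0.1395]
orientation: [-2.869, 1.277, 0.003]
wrist_force: [1.0, 0.6, -0.5]
gripper_width: 1.0
```

```bash
python3 -c "
from h import *
goal([.4335,-.242,.024],203.3)"
```

```text
turn [0.0, 0.002, 0.326] shift [-0.0157, -0.0629, 0.1156] t 0.9 q [0.5, 0.33, 0.05, 2.03, -0.02, 0.79, -1.84] pos [0.3974, -0.2959, 0.1395] F [1.0, 0.6, -0.5] w 1.0
```

Request:
move_arm(
  targets=[
    [0,0,0.14,-0.007,-0.03,0.02,0],
    [0,0,0.28,-0.015,-0.06,0.04,0],
    [0,0,0.326,-0.016,-0.063,0.06,0],
    [0,0,0.326,-0.016,-0.063,0.075,0],
    [0,0,0.326,-0.016,-0.063,0.09,0],
    [0,0,0.326,-0.016,-0.063,0.1,0],
    [0,0,0.326,-0.016,-0.063,0.11,0],
    [0,0,0.326,-0.016,-0.063,0.115,0],
  ],
)

```text
time_s: 1.7
tool_pos: [0.4331, -0.2416, 0.0238]
orientation: [-2.624, 1.726, 0.004]
wrist_force: [-0.1, 0.9, 0.6]
gripper_width: 0.997
```

```bash
python3 -c "
from h import *
goal([.4335,-.242,.024],203.3)
a=manip.snapshot('scene');b=manip.snapshot('top')
cr=lambda im,x,y,w,h,f:cv2.resize(im[y:y+h,x:x+w],None,fx=f,fy=f,interpolation=cv2.INTER_CUBIC)
cv2.imwrite('pics/c3.png',np.hstack([cr(a,240,140,100,100,4),cr(b,300,180,100,100,4)]))
"
```

```text
turn [0.001, 0.003, 0.0] shift [0.0005, -0.0003, -0.0002] t 1.7 q [0.35, 0.52, 0.08, 2.09, -0.08, 0.53, -2.25] pos [0.4331, -0.2416, 0.0238] F [-0.1, 0.9, 0.6] w 0.997
```

View pics/c3.png

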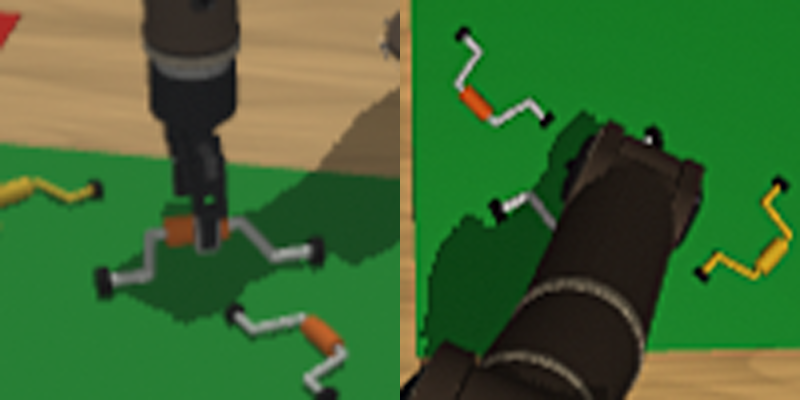

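The crop shows the fingers straddling the orange roller (scene about 291,198), so I close and lift.

Request:
move_arm(
  targets=[
    [0,0,0,0,0,0,0.9],
    [0,0,0,0,0,0,0.9],
    [0,0,0,0,0,0,0.9],
    [0,0,0,0,0,0,0.9],
    [0,0,0,0,0,0,0.9],
    [0,0,0,0,0,0,0.9],
    [0,0,0,0,0,0,0.9],
    [0,0,0,0,0,-0.005,0.9],
  ],
  force=80,
)

```text
time_s: 2.6
tool_pos: [0.4328, -0.2415, 0.0291]
orientation: [-2.624, 1.726, 0.006]
wrist_force: [0.3, -0.2, -2.0]
gripper_width: 0.272
```

```bash
python3 -c "
from h import *
goal([.4335,-.242,.25],203.3)"
```

```text
turn [0.001, 0.003, 0.0] shift [0.0, -0.0001, -0.2209] t 2.6 q [0.35, 0.51, 0.08, 2.09, -0.08, 0.54, -2.25] pos [0.4328, -0.2415, 0.0291] F [0.3, -0.2, -2.0] w 0.272
```

Request:
move_arm(
  targets=[
    [0,0,0,0,0,-0.03,0.9],
    [0,0,0,0,0,-0.06,0.9],
    [0,0,0,0,0,-0.09,0.9],
    [0,0,0,0,0,-0.12,0.9],
    [0,0,0,0,0,-0.15,0.9],
    [0,0,0,0,0,-0.18,0.9],
    [0,0,0,0,0,-0.21,0.9],
    [0,0,0,0,0,-0.22,0.9],
  ],
)

```text
time_s: 3.4
tool_pos: [0.4341, -0.2425, 0.252]
orientation: [-2.623, 1.726, -0.001]
wrist_force: [0.2, 0.3, -2.0]
gripper_width: 0.272
```

```bash
python3 -c "
from h import *
goal(st(.06,0,.30),YAW)
goal([.45,-.05,.28],110)"
```

```text
turn [-0.0, -0.002, -3.098] shift [-0.3035, -0.3213, -0.0475] t 3.4 q [0.31, 0.19, 0.12, 1.9, -0.03, 1.05, -2.29] pos [0.4341, -0.2425, 0.252] F [0.2, 0.3, -2.0] w 0.272
turn [-0.001, 0.001, 1.628] shift [-0.1706, -0.0908, -0.0278] t 3.4 q [0.31, 0.19, 0.12, 1.9, -0.03, 1.05, -2.29] pos [0.4341, -0.2425, 0.252] F [0.2, 0.3, -2.0] w 0.272
```

Request:
move_arm(
  targets=[
    [0,0,-0.14,-0.015,-0.015,-0.005,0.9],
    [0,0,-0.28,-0.03,-0.03,-0.01,0.9],
    [0,0,-0.42,-0.045,-0.045,-0.015,0.9],
    [0,0,-0.56,-0.06,-0.06,-0.02,0.9],
    [0,0,-0.7,-0.075,-0.08,-0.025,0.9],
    [0,0,-0.84,-0.09,-0.095,-0.03,0.9],
    [0,0,-0.98,-0.105,-0.11,-0.035,0.9],
    [0,0,-1.12,-0.12,-0.125,-0.04,0.9],
  ],
)

```text
time_s: 4.2
tool_pos: [0.5011, -0.082, 0.2912]
orientation: [-3.14, 0.06, 0.001]
wrist_force: [0.7, -0.2, -2.2]
gripper_width: 0.27
```

```bash
python3 -c "
from h import *
goal(st(.06,0,.30),YAW)"
```

```text
turn [-0.001, -0.001, -1.972] shift [0.0986, -0.2493, -0.0086] t 4.2 q [0.18, 0.18, -0.13, 1.81, 0.02, 1.15, -1.57] pos [0.5011, -0.082, 0.2912] F [0.7, -0.2, -2.2] w 0.27
```

Request:
move_arm(
  targets=[
    [0,0,-0.14,0.01,-0.02,-0.001,0.9],
    [0,0,-0.28,0.02,-0.04,-0.002,0.9],
    [0,0,-0.42,0.03,-0.06,-0.003,0.9],
    [0,0,-0.56,0.035,-0.08,-0.004,0.9],
    [0,0,-0.7,0.042,-0.105,-0.005,0.9],
    [0,0,-0.84,0.05,-0.13,-0.006,0.9],
    [0,0,-0.98,0.058,-0.15,-0.007,0.9],
    [0,0,-1.12,0.065,-0.17,-0.008,0.9],
  ],
)

```text
time_s: 5.0
tool_pos: [0.5723, 0.0863, 0.298]
orientation: [-2.686, -1.625, 0.003]
wrist_force: [0.3, -0.1, -2.4]
gripper_width: 0.272
```

```bash
python3 -c "
from h import *
goal(st(.06,0,.30),YAW)
goal(st(.09,0,.28),YAW,60)"
```

```text
turn [-0.003, -0.001, -0.846] shift [0.0853, -0.0032, -0.0021] t 5.0 q [0.05, 0.32, -0.36, 1.63, 0.12, 1.22, -0.82] pos [0.5723, 0.0863, 0.298] F [0.3, -0.1, -2.4] w 0.272
turn [0.489, -0.222, -0.826] shift [0.1078, 0.0168, 0.0179] t 5.0 q [0.05, 0.32, -0.36, 1.63, 0.12, 1.22, -0.82] pos [0.5723, 0.0863, 0.298] F [0.3, -0.1, -2.4] w 0.272
```

Request:
move_arm(
  targets=[
    [0.06,-0.03,-0.1,0.013,0.002,0.002,0.9],
    [0.12,-0.055,-0.2,0.026,0.004,0.004,0.9],
    [0.18,-0.08,-0.3,0.04,0.006,0.006,0.9],
    [0.24,-0.11,-0.41,0.053,0.008,0.008,0.9],
    [0.3,-0.135,-0.51,0.066,0.01,0.01,0.9],
    [0.36,-0.165,-0.61,0.08,0.012,0.012,0.9],
    [0.42,-0.19,-0.72,0.093,0.014,0.014,0.9],
    [0.489,-0.222,-0.826,0.105,0.015,0.017,0.9],
  ],
)

```text
time_s: 5.8
tool_pos: [0.6254, 0.168, 0.2688]
orientation: [-1.658, -2.248, 0.583]
wrist_force: [-1.1, 1.7, -4.9]
gripper_width: 0.272
```

```bash
python3 -c "
from h import *
goal(st(.057,0,.19),YAW,60)"
```

```text
turn [0.022, -0.022, -0.057] shift [0.0008, 0.0204, 0.0787] t 5.8 q [-0.21, 0.77, -0.25, 1.05, 0.12, 1.84, -0.14] pos [0.6254, 0.168, 0.2688] F [-1.1, 1.7, -4.9] w 0.272
```

Request:
move_arm(
  targets=[
    [0.005,-0.005,-0.015,0,0.004,0.015,0.9],
    [0.01,-0.01,-0.03,0,0.008,0.03,0.9],
    [0.015,-0.015,-0.045,0.001,0.012,0.045,0.9],
    [0.022,-0.022,-0.057,0.001,0.016,0.06,0.9],
    [0.022,-0.022,-0.057,0.001,0.02,0.075,0.9],
    [0.022,-0.022,-0.057,0.001,0.02,0.079,0.9],
    [0.022,-0.022,-0.057,0.001,0.02,0.079,0.9],
    [0.022,-0.022,-0.057,0.001,0.02,0.079,0.9],
  ],
)

```text
time_s: 6.6
tool_pos: [0.6062, 0.1621, 0.1909]
orientation: [-1.58, -2.288, 0.611]
wrist_force: [0.0, -0.6, -2.2]
gripper_width: 0.271
```

```bash
python3 -c "
from h import *
goal(st(.057,0,.19),YAW,60)
a=manip.snapshot('scene');b=manip.snapshot('top');cv2.imwrite('pics/s4.png',a);cv2.imwrite('pics/t4.png',b)
for y in(.094,-.094):print(y,proj('scene',st(0,y,.211)),proj('top',st(0,y,.211)))
cr=lambda im,x,y,w,h,f:cv2.resize(im[y:y+h,x:x+w],None,fx=f,fy=f,interpolation=cv2.INTER_CUBIC)
cv2.imwrite('pics/c4.png',np.hstack([cr(a,355,120,100,110,4),cr(b,215,160,100,110,4)]))
"
```

```text
turn [0.001, -0.001, -0.0] shift [0.0001, 0.0006, 0.0007] t 6.6 q [-0.2, 0.8, -0.26, 1.19, 0.15, 1.7, -0.1] pos [0.6062, 0.1621, 0.1909] F [0.0, -0.6, -2.2] w 0.271
0.094 [434.98497472 171.04095338] [229.08790111 212.20087567]
-0.094 [376.55942556 177.24745051] [274.81679652 193.85078903]
```

View pics/c4.png

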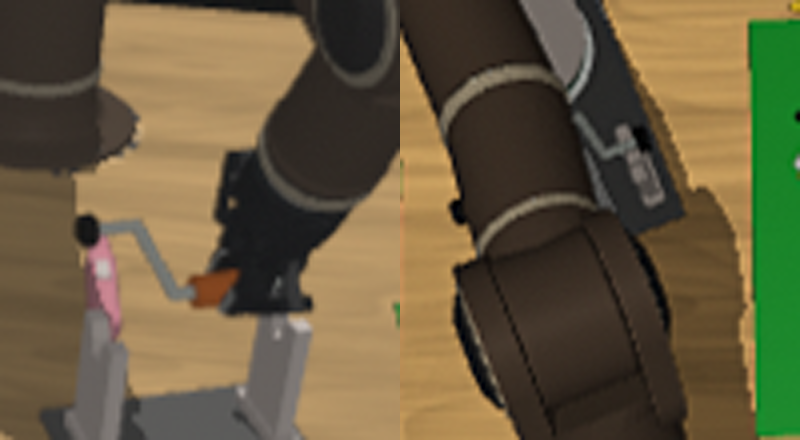

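Both knobs land within 1 px of the prediction (scene 377,177; top 276,194 and 229,212). Next I check the post model against the first pictures with a plain projection.

```bash
python3 -c "
from h import *
for n in('scene','top'):
  im=cv2.imread(f'pics/{n}0.png');x0,y0=(365,160) if n=='scene' else (225,175)
  f=8;c=cv2.resize(im[y0:y0+60,x0:x0+75] if n=='scene' else im[y0:y0+60,x0:x0+75],None,fx=f,fy=f,interpolation=cv2.INTER_CUBIC)
  for s in(1,-1):
    for z,xs in((.125,(-.03,-.015,.015,.03)),(.101,(-.007,.007))):
      for x in xs:
        for y in(.068,.082):
          u=(proj(n,st(x,s*y,z))-[x0,y0]+.5)*f;cv2.circle(c,tuple(int(v) for v in u),3,(0,255,0) if z>.11 else (255,0,255),-1)
  cv2.imwrite(f'pics/o_{n}.png',c)
a=cv2.imread('pics/o_scene.png');b=cv2.imread('pics/o_top.png');cv2.imwrite('pics/o.png',np.vstack([a[160:450],b[:310]]))
"
```

```text
(no output)
```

View pics/o.png

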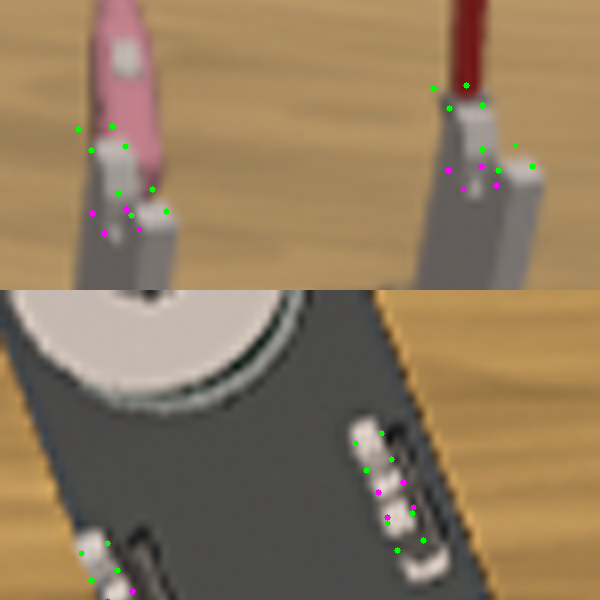

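```bash
python3 -c "
from h import *
P=[('scene',383.9,206.1,.0225,-.075),('scene',429.9,200.75,.0225,.075),('top',270.25,192.75,.0225,-.075),('top',236,207,.0225,.075),('top',225+400/8-.5,175+228/8-.5,-.0225,-.075)]
for n,u,v,x,y in P:
  p=plane(n,u,v,.125)[:2];print(n,p.round(4),'origin est',(p-x*sx-y*sy).round(4))
# subpixel by mask: bright post-top pixels
b=cv2.imread('pics/top0.png');h=cv2.cvtColor(b,cv2.COLOR_BGR2HSV);m=np.zeros(h.shape[:2],bool);m[185:235,230:290]=((h[...,2]>150)&(h[...,1]<45))[185:235,230:290]
for k,c,bb in blobs(m,3):print(k,c,bb)
"
```

```text
scene [0.6069 0.0847] origin est [0.5593 0.1469]
scene [0.5547 0.2257] origin est [0.5603 0.1476]
top [0.6089 0.0838] origin est [0.5612 0.146 ]
top [0.5535 0.2239] origin est [0.5591 0.1458]
top [0.5658 0.0665] origin est [0.5602 0.1446]
37 [241.8, 185.7] [234, 185, 17, 3]
18 [270.6, 193.5] [269, 191, 4, 6]
22 [273.8, 201.5] [272, 198, 5, 8]
16 [236.3, 207.5] [235, 205, 4, 6]
11 [278.1, 209.2] [276, 208, 5, 3]
14 [239.3, 213.7] [238, 211, 3, 7]
11 [246.1, 222.4] [244, 221, 5, 4]
```

All five picks agree: origin (0.560, 0.146). That corrects the earlier estimate by 8 mm.

```bash
sed -i 's/O=np.array(\[.553,.142\])/O=np.array([.5600,.1462])/' h.py; python3 -c "
from h import *
goal(st(.057,0,.19),YAW,60)
goal(st(.057,0,.092),YAW,60)"
```

```text
turn [0.002, -0.001, -0.0] shift [0.0014, 0.0074, -0.0032] t 6.7 q [-0.21, 0.8, -0.26, 1.19, 0.15, 1.7, -0.1] pos [0.6062, 0.1623, 0.1909] F [-0.2, 0.1, -1.7] w 0.272
turn [0.002, -0.001, -0.0] shift [0.0014, 0.0563, 0.0817] t 6.7 q [-0.21, 0.8, -0.26, 1.19, 0.15, 1.7, -0.1] pos [0.6062, 0.1623, 0.1909] F [-0.2, 0.1, -1.7] w 0.272
```

Request:
move_arm(
  targets=[
    [0,0,0,0.001,0.007,-0.003,0.9],
    [0,0,0,0.001,0.015,0.01,0.9],
    [0,0,0,0.001,0.022,0.022,0.9],
    [0,0,0,0.001,0.03,0.035,0.9],
    [0,0,0,0.001,0.037,0.048,0.9],
    [0,0,0,0.001,0.044,0.061,0.9],
    [0,0,0,0.001,0.051,0.073,0.9],
    [0,0,0,0.001,0.056,0.082,0.9],
  ],
)

```text
time_s: 7.5
tool_pos: [0.6133, 0.166, 0.0907]
orientation: [-1.58, -2.289, 0.611]
wrist_force: [2.4, 0.6, -0.1]
gripper_width: 0.27
```

```bash
python3 -c "
from h import *
goal(st(.057,0,.085),YAW,60)
a=manip.snapshot('scene');b=manip.snapshot('top')
for y in(.094,-.094):print(y,proj('scene',st(0,y,.112)),proj('top',st(0,y,.112)))
cr=lambda im,x,y,w,h,f:cv2.resize(im[y:y+h,x:x+w],None,fx=f,fy=f,interpolation=cv2.INTER_CUBIC)
cv2.imwrite('pics/c5.png',np.hstack([cr(a,365,150,75,90,5),cr(b,225,160,75,90,5)]))
"
```

```text
turn [0.002, -0.001, -0.0] shift [0.0004, 0.003, 0.0049] t 7.5 q [-0.21, 0.91, -0.25, 1.23, 0.17, 1.55, -0.11] pos [0.6133, 0.166, 0.0907] F [2.4, 0.6, -0.1] w 0.27
0.094 [431.18448716 199.51172632] [234.16225689 214.0606409 ]
-0.094 [374.81109319 206.33495891] [276.87251294 196.8997714 ]
```

View pics/c5.png

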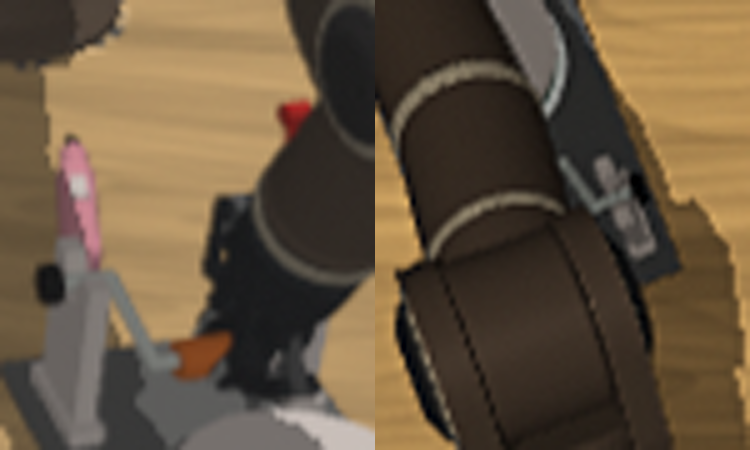

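The right end is in its notch with the knob outside the post (scene 375,207). I lower it the last few mm.

Request:
move_arm(
  targets=[
    [0,0,0,0,0.001,0.001,0.9],
    [0,0,0,0,0.001,0.002,0.9],
    [0,0,0,0,0.002,0.003,0.9],
    [0,0,0,0,0.002,0.004,0.9],
    [0,0,0,0,0.003,0.005,0.9],
    [0,0,0,0,0.003,0.005,0.9],
    [0,0,0,0,0.003,0.005,0.9],
    [0,0,0,0,0.003,0.005,0.9],
  ],
)

```text
time_s: 8.4
tool_pos: [0.6133, 0.1661, 0.0858]
orientation: [-1.58, -2.289, 0.611]
wrist_force: [-0.4, 0.4, 5.4]
gripper_width: 0.268
```

```bash
python3 -c "
from h import *
goal(st(.057,0,.085),YAW,60)
a=manip.observe();print(a['moment'].round(2))
goal(st(.040,0,.073),YAW,65)
goal(st(.0,0,.057),YAW,90)"
```

```text
turn [0.002, -0.001, -0.0] shift [0.0003, 0.0005, 0.0006] t 8.4 q [-0.21, 0.91, -0.25, 1.23, 0.17, 1.55, -0.11] pos [0.6133, 0.1661, 0.0858] F [-0.4, 0.4, 5.4] w 0.268
[-0.23  0.55 -0.  ]
turn [-0.086, -0.001, -0.0] shift [0.0003, -0.0083, 0.0195] t 8.4 q [-0.21, 0.91, -0.25, 1.23, 0.17, 1.55, -0.11] pos [0.6133, 0.1661, 0.0858] F [-0.4, 0.4, 5.4] w 0.268
turn [-0.522, -0.001, -0.001] shift [0.0003, -0.035, 0.0533] t 8.4 q [-0.21, 0.91, -0.25, 1.23, 0.17, 1.55, -0.11] pos [0.6133, 0.1661, 0.0858] F [-0.4, 0.4, 5.4] w 0.268
```

Wrist force went from −2 to +5 N, so the bail is seated. At this tilt the roller leaves along the tool axis, so I open only to about 45 mm to clear the spool and then back off.

Request:
move_arm(
  targets=[
    [0,0,0,0,0,0,0.65],
    [0,0,0,0,0,0,0.6],
    [0,0,0,0,0,0,0.55],
    [0,0,0,0,0,0,0.5],
    [0,0,0,0,0,-0.01,0.5],
    [0,0,0,0,0,-0.03,0.5],
    [0,0,0,0,0,-0.06,0.5],
    [0,0,0,0,0,-0.09,0.5],
  ],
)

```text
time_s: 9.2
tool_pos: [0.6558, 0.1821, 0.1652]
orientation: [-1.58, -2.288, 0.611]
wrist_force: [0.7, 0.6, 0.2]
gripper_width: 0.502
```

Request:
move_arm(
  targets=[
    [0,0,0,0,0,-0.04,0.5],
    [0,0,0,0,0,-0.08,0.5],
    [0,0,0,0,0,-0.12,0.5],
    [0,0,0,0,0,-0.15,0.5],
    [0,0,0,0,0,-0.15,0.9],
    [0,0,0,0,0,-0.15,1],
    [0,0,0,0,0,-0.15,1],
    [0,0,0,0,0,-0.15,1],
  ],
)

```text
time_s: 10.0
tool_pos: [0.7202, 0.2226, 0.3306]
orientation: [-1.683, -2.414, 0.308]
wrist_force: [-2.1, 7.6, -5.2]
gripper_width: 0.006
```

```bash
python3 -c "
from h import *
goal(st(-.1,.075,.25),YAW,90)
a=manip.snapshot('scene');b=manip.snapshot('top')
cr=lambda im,x,y,w,h,f:cv2.resize(im[y:y+h,x:x+w],None,fx=f,fy=f,interpolation=cv2.INTER_CUBIC)
cv2.imwrite('pics/c6.png',np.hstack([cr(a,365,150,75,90,5),cr(b,225,160,75,90,5)]))
"
```

```text
turn [-0.275, -0.033, -0.01] shift [0.054, -0.2449, 0.1547] t 10.0 q [-0.48, 0.83, 0.37, 0.77, -0.27, 1.85, 0.12] pos [0.7202, 0.2226, 0.3306] F [-2.1, 7.6, -5.2] w 0.006
```

View pics/c6.png

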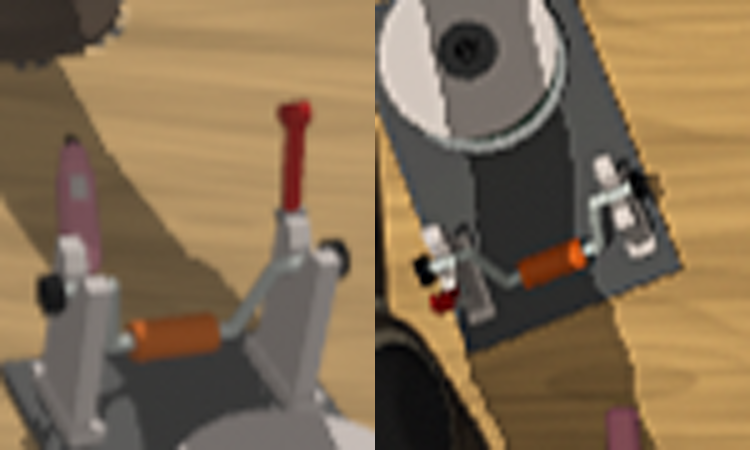

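Both ends sit in their notches with the knobs outside the posts (scene 375,209 and 432,202). The roller hangs between them, still swinging a little, and the keeper is untouched. Next I go behind the keeper with closed fingers.

Request:
move_arm(
  targets=[
    [-0.035,0,0,0.007,-0.03,0.02,1],
    [-0.07,0,0,0.014,-0.06,0.035,1],
    [-0.1,-0.01,0,0.02,-0.09,0.055,1],
    [-0.14,-0.01,0,0.027,-0.12,0.075,1],
    [-0.17,-0.02,0,0.034,-0.155,0.095,1],
    [-0.21,-0.02,-0.01,0.04,-0.185,0.115,1],
    [-0.24,-0.03,-0.01,0.047,-0.215,0.135,1],
    [-0.275,-0.033,-0.01,0.054,-0.24,0.152,1],
  ],
)

```text
time_s: 10.9
tool_pos: [0.4499, 0.1752, 0.2548]
orientation: [1.8, 2.542, 0.001]
wrist_force: [-0.2, 0.2, 0.5]
gripper_width: 0.001
```

```bash
python3 -c "
from h import *
goal(st(-.085,.075,.25),YAW,90)
goal(st(-.085,.075,.172),YAW,90)"
```

```text
turn [0.016, 0.022, -0.025] shift [0.0091, 0.0073, 0.0048] t 10.9 q [-0.86, 0.15, 0.42, 1.96, -0.05, 1.03, -0.08] pos [0.4499, 0.1752, 0.2548] F [-0.2, 0.2, 0.5] w 0.001
turn [0.016, 0.022, -0.025] shift [0.0108, 0.0061, 0.0827] t 10.9 q [-0.86, 0.15, 0.42, 1.96, -0.05, 1.03, -0.08] pos [0.4499, 0.1752, 0.2548] F [-0.2, 0.2, 0.5] w 0.001
```

Request:
move_arm(
  targets=[
    [0.016,0.022,-0.025,0.01,0.006,0.015,1],
    [0.016,0.022,-0.025,0.011,0.006,0.03,1],
    [0.016,0.022,-0.025,0.011,0.006,0.045,1],
    [0.016,0.022,-0.025,0.011,0.006,0.06,1],
    [0.016,0.022,-0.025,0.011,0.006,0.072,1],
    [0.016,0.022,-0.025,0.011,0.006,0.082,1],
    [0.016,0.022,-0.025,0.011,0.006,0.083,1],
    [0.016,0.022,-0.025,0.011,0.006,0.083,1],
  ],
)

```text
time_s: 11.7
tool_pos: [0.454, 0.1862, 0.1719]
orientation: [-1.784, -2.586, 0.001]
wrist_force: [0.3, 0.7, -0.7]
gripper_width: -0.003
```

```bash
python3 -c "
from h import *
for x,z in((-.03,.172),(-.01,.170),(.005,.160),(.012,.153)):goal(st(x,.075,z),YAW,90)"
```

```text
turn [-0.0, 0.0, 0.0] shift [-0.0, 0.0549, -0.0001] t 11.7 q [-0.82, 0.28, 0.4, 2.02, -0.14, 0.86, 0.02] pos [0.454, 0.1862, 0.1719] F [0.3, 0.7, -0.7] w -0.003
turn [-0.0, 0.0, 0.0] shift [-0.0, 0.0749, 0.0018] t 11.7 q [-0.82, 0.28, 0.4, 2.02, -0.14, 0.86, 0.02] pos [0.454, 0.1862, 0.1719] F [0.3, 0.7, -0.7] w -0.003
turn [-0.0, 0.0, 0.0] shift [-0.0, 0.0899, 0.0118] t 11.7 q [-0.82, 0.28, 0.4, 2.02, -0.14, 0.86, 0.02] pos [0.454, 0.1862, 0.1719] F [0.3, 0.7, -0.7] w -0.003
turn [-0.0, 0.0, 0.0] shift [-0.0, 0.0969, 0.0188] t 11.7 q [-0.82, 0.28, 0.4, 2.02, -0.14, 0.86, 0.02] pos [0.454, 0.1862, 0.1719] F [0.3, 0.7, -0.7] w -0.003
```

Aligned; tool y is the stand's +x. I push the keeper to about 45°.

Request:
move_arm(
  targets=[
    [0,0,0,0,0.01,0,1],
    [0,0,0,0,0.02,0,1],
    [0,0,0,0,0.03,0,1],
    [0,0,0,0,0.04,0,1],
    [0,0,0,0,0.05,0,1],
    [0,0,0,0,0.058,0,1],
    [0,0,0,0,0.066,0.001,1],
    [0,0,0,0,0.074,0.002,1],
  ],
)

```text
time_s: 12.5
tool_pos: [0.5233, 0.2126, 0.1692]
orientation: [-1.783, -2.585, 0.003]
wrist_force: [-1.5, -0.8, -0.1]
gripper_width: -0.001
```

Request:
move_arm(
  targets=[
    [0,0,0,0,0.004,0.002,1],
    [0,0,0,0,0.008,0.004,1],
    [0,0,0,0,0.012,0.007,1],
    [0,0,0,0,0.015,0.01,1],
    [0,0,0,0,0.018,0.012,1],
    [0,0,0,0,0.02,0.014,1],
    [0,0,0,0,0.022,0.016,1],
    [0,0,0,0,0.022,0.017,1],
  ],
)

```text
time_s: 13.3
tool_pos: [0.5442, 0.2205, 0.1521]
orientation: [-1.783, -2.586, 0.002]
wrist_force: [0.4, 0.6, 3.3]
gripper_width: -0.0
```

```bash
python3 -c "
from h import *
goal(st(.015,.075,.151),YAW,90)
a=manip.snapshot('scene');b=manip.snapshot('top')
print('tip shut',proj('scene',st(.042,.075,.130)),'45',proj('scene',st(.023,.075,.172)))
cr=lambda im,x,y,w,h,f:cv2.resize(im[y:y+h,x:x+w],None,fx=f,fy=f,interpolation=cv2.INTER_CUBIC)
cv2.imwrite('pics/c7.png',np.hstack([cr(a,365,150,75,90,5),cr(b,225,160,75,90,5)]))
"
```

```text
turn [-0.001, 0.0, 0.0] shift [-0.0, 0.0034, 0.0011] t 13.3 q [-0.75, 0.47, 0.38, 1.81, -0.21, 0.9, 0.09] pos [0.5442, 0.2205, 0.1521] F [0.4, 0.6, 3.3] w -0.0
tip shut [432.49903525 202.79056336] 45 [432.04707563 187.84320533]
```

View pics/c7.png

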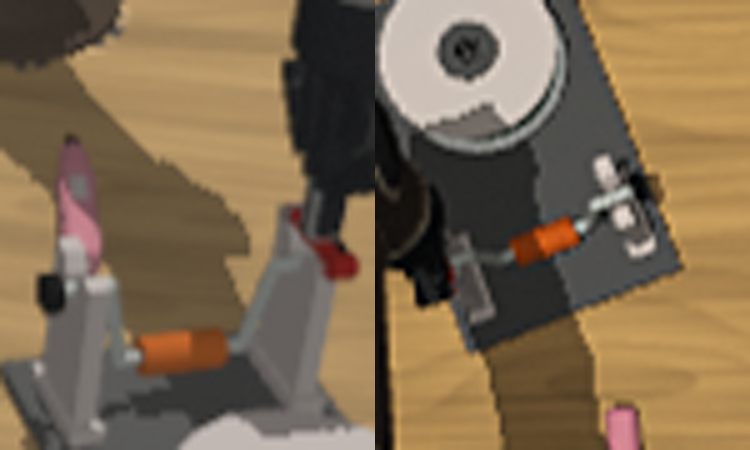

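The keeper's tip is at scene (433,202), against (432.5,202.8) predicted for shut. I press a little more to be sure it is fully down.

Request:
move_arm(
  targets=[
    [0,0,0,0,0.002,0.001,1],
    [0,0,0,0,0.003,0.002,1],
    [0,0,0,0,0.003,0.003,1],
    [0,0,0,0,0.003,0.004,1],
    [0,0,0,0,0.003,0.004,1],
    [0,0,0,0,0.003,0.004,1],
    [0,0,0,0,0.003,0.004,1],
    [0,0,0,0,0.003,0.004,1],
  ],
)

```text
time_s: 14.2
tool_pos: [0.5449, 0.2206, 0.1511]
orientation: [-1.782, -2.582, 0.005]
wrist_force: [-16.1, -6.3, 33.5]
gripper_width: -0.002
```

A hard stop at z = 0.151 with 33 N shows the keeper is shut on the post. I lift straight off and back away.

Request:
move_arm(
  targets=[
    [0,0,0,0,0,-0.005,1],
    [0,0,0,0,0,-0.015,1],
    [0,0,0,0,0,-0.03,1],
    [0,0,0,0,0,-0.05,1],
    [0,0,0,0,-0.01,-0.08,1],
    [0,0,0,0,-0.04,-0.11,1],
    [0,0,0,0,-0.08,-0.13,1],
    [0,0,0,0,-0.11,-0.14,1],
  ],
)

```text
time_s: 15.0
tool_pos: [0.4421, 0.181, 0.2935]
orientation: [-1.783, -2.583, 0.002]
wrist_force: [0.4, -0.6, -0.1]
gripper_width: -0.0
```

Request:
move_arm(
  targets=[
    [0,0,0,0,-0.02,0,1],
    [0,0,0,0,-0.03,0,1],
    [0,0,0,0,-0.03,0,1],
    [0,0,0,0,-0.03,0,1],
    [0,0,0,0,-0.03,0,1],
    [0,0,0,0,-0.03,0,1],
    [0,0,0,0,-0.03,0,1],
    [0,0,0,0,-0.03,0,1],
  ],
)

```text
time_s: 15.8
tool_pos: [0.4142, 0.1704, 0.2933]
orientation: [-1.783, -2.583, 0.003]
wrist_force: [-0.4, 0.6, -0.2]
gripper_width: -0.004
```

```bash
python3 -c "
from h import *
goal(st(0,0,.3),YAW,90)
a=manip.snapshot('scene');b=manip.snapshot('top')
h=lambda im:cv2.cvtColor(im,cv2.COLOR_BGR2HSV)
for n,im in(('scene',a),('top',b)):
  H,S,V=cv2.split(h(im));x0,y0=(365,150) if n=='scene' else (225,160)
  m=np.zeros(H.shape,bool);m[y0:y0+90,x0:x0+75]=1
  print(n,'orange/red',blobs(m&(H<14)&(S>150)&(V>80)),'roller exp',proj(n,st(0,0,.046)),'keeper tip exp',proj(n,st(.042,.075,.13)))
cr=lambda im,x,y,w,h,f:cv2.resize(im[y:y+h,x:x+w],None,fx=f,fy=f,interpolation=cv2.INTER_CUBIC)
cv2.imwrite('pics/c8.png',np.hstack([cr(a,365,150,75,90,5),cr(b,225,160,75,90,5)]))
"
```

```text
turn [-0.003, -0.002, -0.001] shift [-0.0743, 0.1277, -0.0072] t 15.8 q [-0.88, 0.05, 0.41, 1.96, -0.03, 1.13, -0.1] pos [0.4142, 0.1704, 0.2933] F [-0.4, 0.6, -0.2] w -0.004
scene orange/red [(np.int32(68), [430.0, 199.2], [423, 192, 14, 14]), (np.int32(131), [401.1, 219.9], [392, 216, 18, 9])] roller exp [400.72561919 219.97536235] keeper tip exp [432.49903525 202.79056336]
top orange/red [(np.int32(54), [236.1, 207.5], [232, 200, 9, 17]), (np.int32(68), [258.6, 207.9], [252, 204, 14, 9])] roller exp [258.34638613 207.98028033] keeper tip exp [233.99572446 202.22557487]
```

View pics/c8.png

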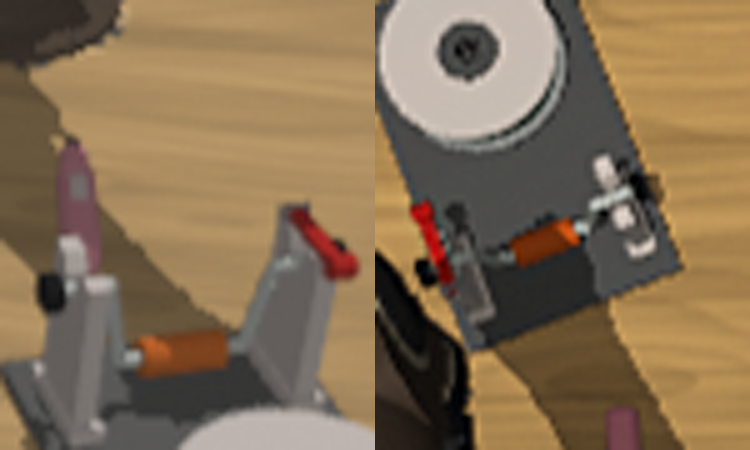

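The roller is within 0.4 px of straight down in both views. The keeper lies flat over the left notch, both ends are home and the gripper is clear.

```bash
python3 -c "
from plant import manip
print(manip.job_done())"
```

```text
the job is handed in; nothing more can be done
None
```

The large orange-roller bail now hangs in the stand, one end in each notch, and the red keeper is pushed shut over the left one. I handed the job in at about 16 s; no verdict was reported.

- **Bail:** In the last pictures the roller was within 0.4 px of the straight-down position in both views, and both knobs were outside their posts. After release it swung freely for a few seconds before settling.
- **Keeper:** It lay flat where the shut position should be. The last push met a hard stop with about 33 N upward on the fingertips and about 37 N in all, more than I intended but under the 40 N limit.
- **Disagreement:** My first stand position, taken from the spool, was about 8 mm off. I corrected it from the post tops before lowering the bail.
- **Not checked:** I steered clear of the pen, phone, star and reel, but did not check their positions afterwards.

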